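Bring the half-penny under the swing-arm loupe

ROBOT

A 6-joint arm with a two-finger parallel gripper is mounted at the origin on the work surface. World frame = base frame: x ahead of the robot, y to its left, z up, the work surface at z = 0. Lengths are in m, angles in rad, forces in N, time in s.
With the tool pointing down it reaches from about 0.35 to 0.875 m from the base axis. Payload 15.5 kg.
Tool frame: the origin (TCP) lies at the very end of the fingers, on their centre line; the grasp point (between the pads) lies 19 mm behind it (r.grip_depth is the distance from the TCP to the grasp point, in m); z points along the fingers, y is the line along which they close (so a half turn about z gives the same grasp; the last joint's range is limited). The gripper opens to 85 mm and grips with 20 to 120 N. Pads are 22 mm wide; open, the fingers measure 114 mm over their backs; the gripper's body (76 mm by 85 mm) begins 54 mm behind the grasp point. The pads swing forward as they close: fully open they stand 13 mm farther back than shut.
Start: joints at [-1.411, 0.494, 1.345, -0, 1.302, -0.096], TCP at [0.158, -0.605, 0.231] pointing down, gripper open.
Joint ranges: [-2.91, 2.91], [-0.82, 2.16], [0.22, 2.67], [-1.22, 4.37], [0.12, 2.79], [-3.08, 3.08]. Speed limits (rad/s): [1.89, 1.89, 2.57, 3.01, 3.01, 3.01].

INTERFACE

Orientations are given as a rotation vector (axis times angle).
In Python, from plant import r, imaging gives the robot as it stands. The module is installed in compiled form; this text tells all that it offers.
- The arm moves only by the tool apply_moves, never from a script. Its argument "targets" is a list of rows, each a list of 7 numbers: the opening, from 0 (shut) to 1 (fully open), then the shift along the tool's x, y, z each as a share of 10 cm, from -1 to 1, then the turn, a rotation vector about the tool's x, y, z each as a share of 45 degrees, from -1 to 1. A call has exactly 8 rows; each row is the pose to reach, as a shift and turn from the pose commanded when the call began, along the tool's axes at that moment; what a row does not reach only later rows make up. A row lasts 1/8 s, in which the tool goes at most 62.5 mm and 10.7 degrees, less where a joint would pass 70% of its speed; a pose out of reach is approached as far as the arm can. A call with a number of a shift or a turn outside -1 to 1 is refused whole. A call with a gripper value outside its range is refused whole. The fingers move at their own pace and stop on an object; "grip_force" is the grip in N (left out, the last holds). Time passes only in rows, so rows that repeat a pose let the fingers close, or fill a call up. It gives the time, the measured TCP pose, the force, the opening and the grip force at its end, in the units of the state.
- r.sense(): the state, without advancing time (a new reading comes with each control period).
- imaging.get_image(name): name is "scene" or "side" or "wrist"; returns a dict with "color" (384x512x3 uint8, blue, green, red), "fx", "fy", "cx", "cy" (pixels), "R" (3x3) and "t" (3): a world point X has camera coordinates R X + t. Camera axes: x right, y down, z forward; pixel columns grow to the right and rows downward; lengths in m; the calibration is good to about 2 mm. A picture is of the moment at which its call begins. There is no depth.
- r.job_done(): hands the job in; it is judged then, once.
The state is a dict: "time_s": time; "qpos": joint angles; "dq": joint speeds; "joint_efforts": joint torques, N m; "tool_pos": TCP position; "orientation": TCP orientation; "wrist_force": force on the tool from outside, world axes, zero at the start; "ft_torque": the same for the moment, N m; "opening": opening from 0.0 (shut) to 1.0 (fully open); "grasp_force": force on a finger pad.
Only numpy, scipy, OpenCV 4.12 (cv2) and the standard library are available. Lean on these libraries where they do the work, as an engineer would, in place of code of your own. Each camera call takes 0.05 s, during which the arm holds its last target. There are 200 camera calls.

TASK

With a fingertip, gently push a spoke of the coin carousel round until the arm carrying the half-penny points straight at the loupe's post. Then push the loupe's arm round over it until the whole half-penny lies centred under the lens, and take the hand away. Only push, grip or lift nothing; do not touch the half-penny itself, and leave everything else on the desk where it lies.

Things in the scene. Friction and masses are not known exactly. Their poses are not given: they have to be found in the camera images.
- stage: Grey stage fixed to the desk: round base (150 mm across, 12 mm high), flat bar (50 mm wide, 10 high), round foot (72 mm across) with the loupe's post. Origin: on the desk at the carousel's upright axis; x points roughly away from the robot (turned up to 0.35 rad), y from the carousel to the post, z up. It carries the carousel, half-penny and loupe.
- carousel (a joint): Turn of the four-armed aluminium carousel about the stage's z, rad, counter-clockwise from above positive, stops only at -3.1 and 3.1. At 0 the coin arm points at the post; three plain spokes lie 90, 180 and 270 degrees counter-clockwise of it. Hub 38 mm across, z 36 to 58 mm. Starts at 0.9 to 2.6. Light friction (0.12 N m, 2 N at 60 mm); stays where left, no coasting.
- ball1 (a point): Centre of the black ball (18 mm across) at the end of the plain spoke 90 degrees counter-clockwise of the coin arm, 80 mm from the carousel's axis; the two other plain spokes are alike. Spokes and coin arm are level round bars 10 mm thick, centre line 45 mm above the desk, with nothing but the base (12 mm high) below.
- coin_center (a point): Centre of the upper face of the half-penny, 50.5 mm above the desk, 90 mm from the carousel's axis, on the round seat (40 mm across, z 40 to 48 mm) that ends the coin arm.
- halfpenny: The half-penny: round copper coin, 28 mm across, 2.5 mm thick, held on the seat of the coin arm (it can only spin there). Origin at the centre of its underside.
- loupe (a joint): Turn of the brass loupe about its post, rad, counter-clockwise from above positive, stops only at -1.9 and 1.9. At 0 its arm points at the carousel's axis; positive is swung to the stage's +x side. Starts at 0.9 to 1.5. Friction as the carousel's; stays where left. Its arm is a level round bar 10 mm thick, centre line 90 mm above the desk, from the post to the lens ring.
- lens_center (a point): Centre of the loupe's round lens (42 mm clear, ring 50 mm outside, z 84 to 96 mm), 90 mm above the desk and 120 mm from the post's axis; the ring begins 95 mm from that axis.
- loupe_post (a point): Foot of the loupe's post (14 mm thick) on its axis, at desk height, 210 mm from the carousel's axis along the stage's y. The loupe's hub on top is 22 mm across, z 78 to 100 mm.
- touchstone: Loose bystander: grey stone slab 38 x 62 x 14 mm beside the stage, on the robot's side. Origin under its centre.
- coin_tube: Loose bystander: upright cardboard coin tube, 34 mm across, 50 mm high, about 155 mm from the carousel's axis. Origin under its centre.
- weight: Loose bystander: brass knobbed weight, 30 mm across, 37 mm high, about 170 mm from the carousel's axis. Origin under its centre.
- pad_case: Loose bystander: black bakelite stamp pad case 67 x 100 x 22 mm, left of the stage. Origin under its centre.
- pocket_loupe: Loose bystander: small brass folding hand loupe lying flat, 75 mm long, 11 mm high, left of the stage. Origin under its lens.
- pencil_cup: Loose bystander: white cup with pencils, 72 mm across, about 155 mm high with the pencils, right of the stage. Origin under its centre.
- coin_box: Loose bystander: cardboard coin box 100 x 75 x 45 mm, right of the stage. Origin under its centre.

How it is judged:
On the way, in this order (a step that is already met when the one before it is completed fails the run):
1. the half-penny's arm points at the post, within 0.15 rad, the loupe still swung aside (value of joint carousel between -0.15 and 0.15 rad and value of joint loupe above 0.5 rad), for 0.2 s.
2. the loupe's lens is over the half-penny, within 7 mm (value of joint carousel between -0.15 and 0.15 rad and horizontal distance between lens_center and coin_center below 0.007 m), for 0.2 s.
At the end, for the whole second after the job is handed in: The coin arm points at the loupe's post within 0.15 rad, the lens centre is horizontally within 7 mm of the half-penny's centre (the whole coin inside the clear lens), and both are at rest (all of step 2 and velocity of joint carousel between -0.05 and 0.05 rad/s and velocity of joint loupe between -0.05 and 0.05 rad/s); the robot touches nothing.
It fails at once if the half-penny is touched by the robot (contact force between any of the fingers, the arm and halfpenny above 0.3 N).
It fails at once if the stage or its moving parts are shoved hard or gripped (over 25 N) (contact force between any of the fingers, the arm and stage above 25 N).
It fails at once if a bystander is moved by more than 15 mm or lifted (distance of any of touchstone, coin_tube, weight, pad_case, pocket_loupe, pencil_cup, coin_box from where it was at the start of the episode above 0.015 m).
It also fails if it takes over 67 s, if anything falls off the work surface, if the arm or the gripper's body presses on something with over 40 N, if the wrist force passes 120 N, or if a joint passes its speed limit or range.

## Working session

There is one attempt and no reset: what is moved stays moved. The work goes in short steps, Python scripts to look and compute and a tool call to move; the robot and the scene stay as the last step left them, time stands still between calls to the robot, and variables do not carry over. Pictures are saved under pics/ and viewed, at most 10 in all, crops included, and the job is handed in when it is done.

Besides the shell and the picture viewer there is one more tool, called after "Emit:" as name(argument=value, ...) on one line, values as JSON. apply_moves: Moves the arm, as the interface text tells. Shift numbers are shares of 10 cm and turn numbers shares of 45 degrees, none past 1 either way. Its arguments: {"type":"object","properties":{"targets":{"type":"array"},"grip_force":{"type":"number"}},"required":["targets"]}

```bash
mkdir -p pics
cat > h.py <<'E'
import numpy as np, cv2
from plant import r, imaging
def grab(n,f):
    d=imaging.get_image(n); cv2.imwrite(f'pics/{f}.png',d['color'])
    np.savez(f'pics/{f}.npz',**d); return d
def load(f): return dict(np.load(f'pics/{f}.npz'))
def ray(d,u,v):
    R=d['R'];c=-R.T@d['t'];w=R.T@np.array([(u-d['cx'])/d['fx'],(v-d['cy'])/d['fy'],1]);return c,w
def atz(d,u,v,z):
    c,w=ray(d,u,v);return c+w*(z-c[2])/w[2]
def tri(obs):
    A=np.zeros((3,3));b=np.zeros(3)
    for d,u,v in obs:
        c,w=ray(d,u,v);w=w/np.linalg.norm(w);P=np.eye(3)-np.outer(w,w);A+=P;b+=P@c
    return np.linalg.solve(A,b)
def proj(d,X):
    p=d['R']@np.asarray(X,float)+d['t'];return np.array([d['fx']*p[0]/p[2]+d['cx'],d['fy']*p[1]/p[2]+d['cy']])
E
python3 - <<'E'
from h import *
a=grab('scene','s0');b=grab('side','d0')
for n in('s0','d0'):
    im=cv2.imread(f'pics/{n}.png');cv2.imwrite(f'pics/{n}b.png',cv2.resize(im,(800,600),interpolation=cv2.INTER_CUBIC))
for d in(a,b): print(d['fx'],-d['R'].T@d['t'],d['R'][2])
print(r.sense())
E
```

```text
392.922920877998 [1.35043379 0.13167182 0.71698856] [-0.78118421 -0.21218097 -0.58713752]
423.2171886767179 [0.11849361 0.58722275 0.90935238] [ 0.36546343 -0.58524372 -0.72382751]
{'time_s': 0.1, 'qpos': array([-1.41049143e+00,  4.94118226e-01,  1.34605200e+00, -2.74203641e-05,
        1.30248291e+00, -9.55008895e-02]), 'dq': array([ 9.26975554e-04, -2.85212344e-03, -2.15924025e-03,  5.63717960e-04,
       -1.02041004e-03, -8.13337936e-05]), 'joint_efforts': array([ 2.84546513e-03, -8.83588028e+01, -3.84561467e+01,  1.56233123e-04,
        5.19026435e-03, -1.47744675e-06]), 'tool_pos': array([ 0.15808491, -0.60435656,  0.23076745]), 'orientation': array([-3.11487889e+00, -4.00600373e-01,  9.54366724e-05]), 'wrist_force': array([-0.27799739,  0.47983544, -0.24174884]), 'ft_torque': array([ 0.02575918,  0.01097723, -0.01204846]), 'grasp_force': 0.0, 'opening': 0.9998015699930323}
```

View pics/s0b.png

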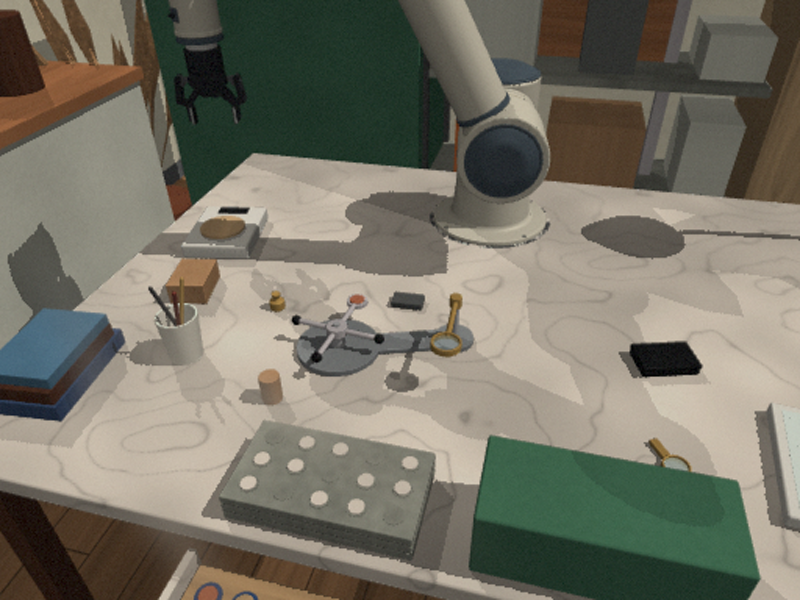

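View pics/d0b.png

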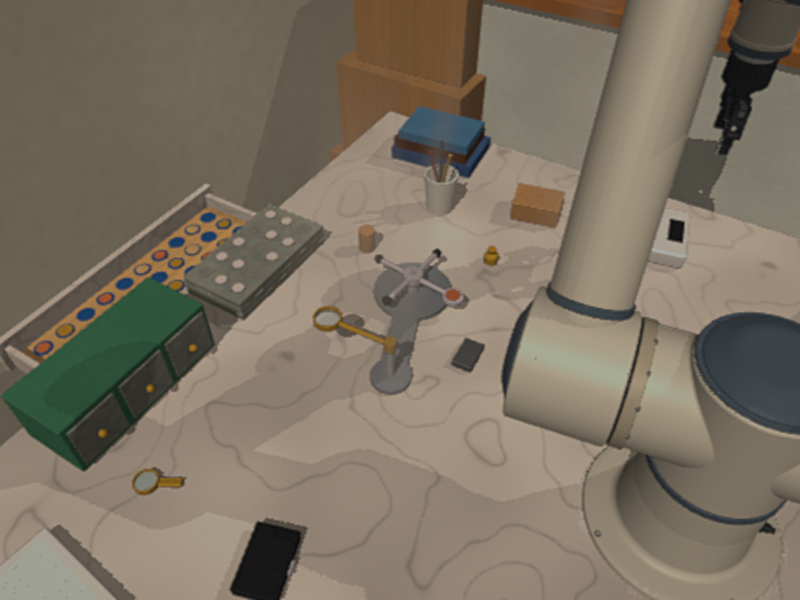

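Scene (800 px scale) shows the hub at (337,327), balls at (296,320), (316,357) and (379,339), the coin at (357,299), the loupe hub at (455,299) and the lens at (447,343). Side shows the hub at (414,275), coin (454,295), loupe hub (390,344) and lens (328,318). I'll enlarge both.

Run:
```python
from h import *
def crop(n,x0,y0,w,h,s):
    im=cv2.imread(f'pics/{n}.png')[y0:y0+h,x0:x0+w];return cv2.resize(im,None,fx=s,fy=s,interpolation=cv2.INTER_CUBIC)
cv2.imwrite('pics/s0c.png',crop('s0',160,170,160,100,5))
cv2.imwrite('pics/d0c.png',crop('d0',190,145,130,115,5))
```

```text
(no output)
```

View pics/s0c.png

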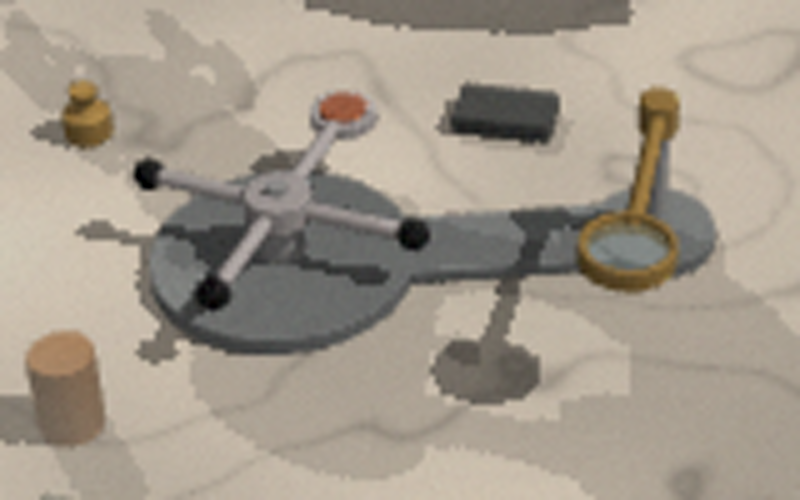

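View pics/d0c.png

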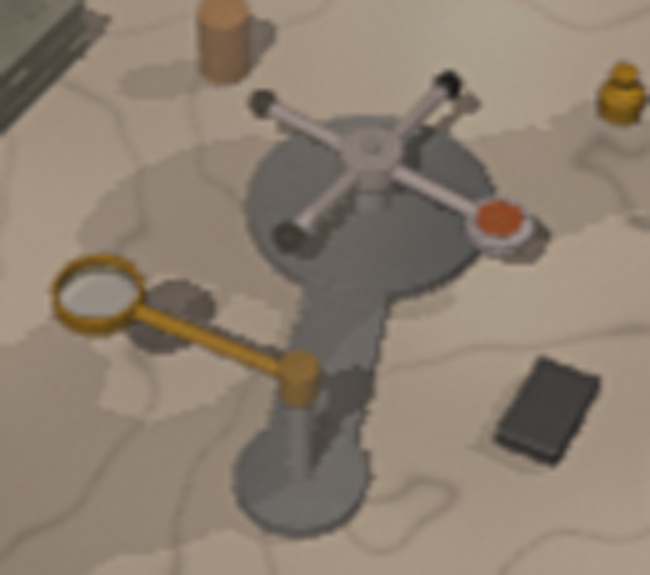

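The scene crop puts the hub top at (277,190), balls at (148,173), (213,292) and (413,234), the coin at (343,107), the loupe hub top at (660,98) and the lens at (628,250). In the side crop they are at (373,147), (448,85), (264,102), (291,235), (500,217), (298,364) and (99,294). The coin arm points at the robot.

```bash
cat >> h.py <<'E'
def model(p):
    x,y,th,c,l=p
    S=lambda X:np.array([x+np.cos(th)*X[0]-np.sin(th)*X[1],y+np.sin(th)*X[0]+np.cos(th)*X[1],X[2]])
    P=lambda a,rr,z:(-rr*np.sin(a),rr*np.cos(a),z)
    o={'hub':(0,0,.058),'coin':P(c,.09,.0505),'b1':P(c+np.pi/2,.08,.045),'b2':P(c+np.pi,.08,.045),'b3':P(c-np.pi/2,.08,.045),
     'post':(0,.21,.1),'lens':(.12*np.sin(l),.21-.12*np.cos(l),.09)}
    return {k:S(v) for k,v in o.items()}
def fit(obs,p0):
    from scipy.optimize import least_squares
    return least_squares(lambda p:np.concatenate([proj(d,model(p)[k])-(u,v) for d,k,u,v in obs]),p0,loss='soft_l1')
E
python3 - <<'E'
from h import *
a=load('s0');b=load('d0')
sc=dict(hub=(277,190),coin=(343,107),b1=(413,234),b2=(213,292),b3=(148,173),post=(660,98),lens=(628,250),tube=(60,352),wknob=(84,90),stone=(505,105))
sd=dict(hub=(373,147),coin=(500,217),b1=(291,235),b2=(264,102),b3=(448,85),post=(298,364),lens=(99,294),tube=(223,12),wknob=(625,72),stone=(548,408))
obs=[]
for k in sc:
    A=(a,160+sc[k][0]/5-.4,170+sc[k][1]/5-.4);B=(b,190+sd[k][0]/5-.4,145+sd[k][1]/5-.4)
    X=tri([A,B]);print(k,X.round(4))
    if k in model([0]*5): obs+=[(A[0],k,*A[1:]),(B[0],k,*B[1:])]
f=fit(obs,[.55,-.1,0.,1.8,1.2]);print(f.x.round(4),f.fun.reshape(-1,2).round(1).tolist())
for k,v in model(f.x).items():print(k,v.round(4))
np.save('p0.npy',f.x)
E
```

```text
hub [ 0.5573 -0.1963  0.0541]
coin [ 0.4685 -0.187   0.0501]
b1 [ 0.5653 -0.117   0.0453]
b2 [ 0.6375 -0.2039  0.0462]
b3 [ 0.5501 -0.2757  0.0456]
post [0.4867 0.0019 0.1003]
lens [0.6057 0.0077 0.0907]
tube [ 0.7025 -0.2597  0.0493]
wknob [ 0.4674 -0.3531  0.0341]
stone [ 0.3934 -0.1072  0.0117]
[ 0.5578 -0.1958  0.3475  1.1317  1.2723] [[0.1, -0.9], [-0.2, -1.0], [-0.2, -0.2], [0.2, -0.2], [-52.7, -11.7], [31.4, -30.1], [0.4, 0.5], [-0.0, 0.3], [53.2, 12.2], [-31.6, 30.4], [-0.0, 0.0], [0.3, -0.0], [-0.1, 0.4], [-0.0, 0.0]]
hub [ 0.5578 -0.1958  0.058 ]
coin [ 0.4681 -0.1876  0.0505]
b1 [ 0.5504 -0.2755  0.045 ]
b2 [ 0.6374 -0.2032  0.045 ]
b3 [ 0.5651 -0.1162  0.045 ]
post [0.4862 0.0016 0.1   ]
lens [0.6061 0.0075 0.09  ]
```

```bash
cat >> h.py <<'E'
from scipy.spatial.transform import Rotation as Ro
def rows(wp,op=0.0):
    "shares for world waypoints (x,y,z,yaw of tool x in deg)"
    s=r.sense();R0=Ro.from_rotvec(s['orientation']);X=R0.as_matrix()
    for x,y,z,yaw in wp:
        d=X.T@(np.array([x,y,z])-s['tool_pos'])/.1
        Rt=Ro.from_euler('z',yaw,degrees=True)*Ro.from_rotvec([np.pi,0,0])
        w=(R0.inv()*Rt).as_rotvec()/(np.pi/4)
        print([op]+d.round(2).tolist()+w.round(2).tolist())
E
python3 - <<'E'
from h import *
a=load('s0');b=load('d0')
k=.64
print('cup',tri([(a,181*k,310*k),(b,441*k,172*k)]),'pencil',atz(a,152*k,289*k,.155),atz(a,180*k,360*k,0))
rows([(.158,-.604,.231,-5),(.258,-.504,.231,-5),(.608,-.238,.231,-5)])
E
```

```text
cup [ 0.63486933 -0.44481892  0.09919059] pencil [ 0.65986921 -0.46846655  0.155     ] [ 0.65494995 -0.45893525  0.        ]
[0.0, 0.0, -0.0, -0.0, -0.0, 0.0, 0.44]
[0.0, 1.22, -0.72, -0.0, -0.0, 0.0, 0.44]
[0.0, 5.28, -2.41, 0.0, -0.0, 0.0, 0.44]
```

Emit:
apply_moves(targets=[[0,0.12,-0.1,0,0,0,0.05],[0,0.25,-0.2,0,0,0,0.1],[0,0.4,-0.35,0,0,0,0.18],[0,0.55,-0.5,0,0,0,0.25],[0,0.7,-0.65,0,0,0,0.33],[0,0.85,-0.8,0,0,0,0.4],[0,0.95,-0.9,0,0,0,0.44],[0,1,-1,0,0,0,0.44]])

```text
time_s: 1.1
tool_pos: [0.2298, -0.4819, 0.2311]
orientation: [-3.138, 0.14, 0.0]
wrist_force: [-0.1, -0.1, 0.3]
opening: 0.001
grasp_force: 0.0
```

Run:
```python
from h import *
rows([(.608,-.238,.231,-5)])
s=r.sense();print(s['time_s'],s['tool_pos'],s['qpos'])
```

```text
[0.0, 3.55, -2.77, 0.0, -0.0, 0.0, -0.0]
1.1 [ 0.22984759 -0.48192655  0.231083  ] [-1.23765579e+00  3.66400901e-01  1.56958038e+00  4.64809502e-05
  1.20609433e+00  4.22271478e-01]
```

Emit:
apply_moves(targets=[[0,0.15,-0.14,0,0,0,0],[0,0.3,-0.28,0,0,0,0],[0,0.45,-0.42,0,0,0,0],[0,0.6,-0.55,0,0,0,0],[0,0.75,-0.69,0,0,0,0],[0,0.9,-0.83,0,0,0,0],[0,1,-0.92,0,0,0,0],[0,1,-0.92,0,0,0,0]])

```text
time_s: 2.1
tool_pos: [0.3381, -0.3995, 0.2312]
orientation: [3.139, -0.139, 0.0]
wrist_force: [-0.8, -0.0, -0.8]
opening: -0.001
grasp_force: 0.0
```

Emit:
apply_moves(targets=[[0,0.15,-0.14,0,0,0,0],[0,0.3,-0.28,0,0,0,0],[0,0.45,-0.42,0,0,0,0],[0,0.6,-0.55,0,0,0,0],[0,0.75,-0.69,0,0,0,0],[0,0.9,-0.83,0,0,0,0],[0,1,-0.92,0,0,0,0],[0,1,-0.92,0,0,0,0]])

```text
time_s: 3.1
tool_pos: [0.4457, -0.317, 0.2312]
orientation: [3.138, -0.139, -0.0]
wrist_force: [-0.4, 0.5, -0.6]
opening: 0.001
grasp_force: 0.0
```

Emit:
apply_moves(targets=[[0,0.15,-0.14,0,0,0,0],[0,0.3,-0.28,0,0,0,0],[0,0.45,-0.42,0,0,0,0],[0,0.6,-0.55,0,0,0,0],[0,0.75,-0.69,0,0,0,0],[0,0.9,-0.83,0,0,0,0],[0,1,-0.93,0,0,0,0],[0,1,-0.93,0,0,0,0]])

```text
time_s: 4.1
tool_pos: [0.5538, -0.233, 0.2311]
orientation: [-3.138, 0.139, 0.0]
wrist_force: [-0.6, -0.6, -0.4]
opening: -0.002
grasp_force: 0.0
```

Emit:
apply_moves(targets=[[0,0.15,0,0,0,0,0],[0,0.3,0,0,0,0,0],[0,0.45,0,0.1,0,0,0],[0,0.55,0,0.25,0,0,0],[0,0.55,0,0.4,0,0,0],[0,0.55,0,0.6,0,0,0],[0,0.55,0,0.8,0,0,0],[0,0.55,0,0.9,0,0,0]])

```text
time_s: 5.1
tool_pos: [0.6069, -0.2382, 0.1394]
orientation: [-3.137, 0.141, 0.004]
wrist_force: [0.3, 0.2, -0.4]
opening: -0.001
grasp_force: 0.0
```

Run:
```python
from h import *
s=r.sense();print(s['time_s'],s['tool_pos'],s['qpos'])
grab('wrist','w1');grab('side','d1');grab('scene','s1')
def crop(n,x0,y0,w,h,s):
    im=cv2.imread(f'pics/{n}.png')[y0:y0+h,x0:x0+w];return cv2.resize(im,None,fx=s,fy=s,interpolation=cv2.INTER_CUBIC)
cv2.imwrite('pics/m1.png',np.vstack([crop('s1',150,130,200,150,4),]))
wr=crop('w1',0,0,512,384,.78);sc=crop('s1',160,150,160,120,2.5);sd=crop('d1',180,130,160,120,2.5)
wr=cv2.resize(wr,(400,300));sc=cv2.resize(sc,(400,300));sd=cv2.resize(sd,(400,300))
cv2.imwrite('pics/m1.png',np.vstack([np.hstack([sc,sd]),np.hstack([wr,wr*0])]))
rows([(.600,-.245,.035,-5)])
```

```text
5.1 [ 0.60691246 -0.23818123  0.13940017] [-4.65491990e-01  6.24115302e-01  1.37262592e+00 -6.11845816e-05
  1.14738323e+00  1.19520982e+00]
[0.0, -0.07, 0.07, 1.06, -0.0, 0.0, -0.0]
```

View pics/m1.png

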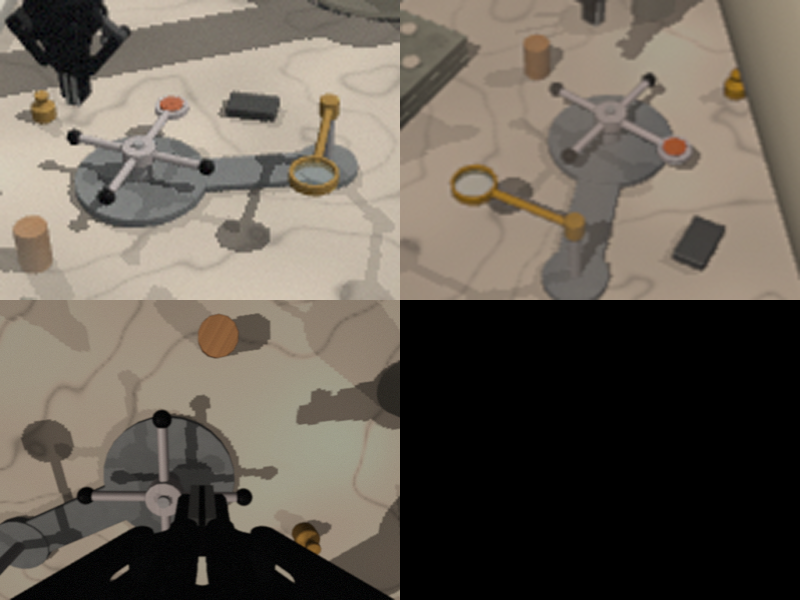

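The pictures show the closed fingertip, wrist (202,490), above the gap between the spoke pointing up and ball1 on the right. Nothing is touched yet. Next I lower it.

Emit:
apply_moves(targets=[[0,0,0,0.1,0,0,0],[0,-0.05,0.05,0.25,0,0,0],[0,-0.07,0.07,0.4,0,0,0],[0,-0.07,0.07,0.55,0,0,0],[0,-0.07,0.07,0.7,0,0,0],[0,-0.07,0.07,0.85,0,0,0],[0,-0.07,0.07,0.97,0,0,0],[0,-0.07,0.07,1,0,0,0]])

```text
time_s: 6.25
tool_pos: [0.6001, -0.2447, 0.0403]
orientation: [-3.138, 0.141, 0.002]
wrist_force: [0.7, -0.3, 0.9]
opening: -0.002
grasp_force: 0.0
```

```bash
cat > arc.py <<'E'
from h import *
import sys
p=np.load('p0.npy'); r0=.055; off=.016
def wp(c):  # finger pushing b1 spoke clockwise when carousel at c
    a=p[2]+np.pi/2+c+np.pi/2; e=np.array([np.cos(a),np.sin(a)]);n=np.array([-e[1],e[0]])
    q=p[:2]+r0*e+off*n
    return (*q,.036,np.degrees(np.angle(np.exp(1j*(np.arctan2(n[1],n[0]))))))
c0,c1=map(float,sys.argv[1:3])
rows([wp(c) for c in np.linspace(c0,c1,9)[1:]])
s=r.sense();print(s['tool_pos'],wp(c0))
E
python3 arc.py 1.35 0.85
```

```text
[0.0, -0.22, 0.07, 0.04, -0.0, 0.0, -0.2]
[0.0, -0.26, 0.08, 0.04, -0.0, 0.0, -0.12]
[0.0, -0.29, 0.1, 0.04, -0.0, 0.0, -0.04]
[0.0, -0.32, 0.11, 0.04, -0.0, 0.0, 0.04]
[0.0, -0.36, 0.11, 0.04, -0.0, 0.0, 0.12]
[0.0, -0.39, 0.12, 0.04, -0.0, 0.0, 0.2]
[0.0, -0.43, 0.12, 0.04, -0.0, 0.0, 0.28]
[0.0, -0.47, 0.12, 0.04, -0.0, 0.0, 0.36]
[ 0.60011019 -0.24469511  0.04031079] (np.float64(0.5805791532022297), np.float64(-0.24837914207788672), 0.036, np.float64(7.259777268319637))
```

Emit:
apply_moves(targets=[[0,-0.12,0.05,0.06,0,0,0],[0,-0.22,0.08,0.06,0,0,0],[0,-0.28,0.1,0.06,0,0,0],[0,-0.32,0.11,0.06,0,0,0.04],[0,-0.36,0.11,0.06,0,0,0.12],[0,-0.39,0.12,0.06,0,0,0.2],[0,-0.43,0.12,0.06,0,0,0.28],[0,-0.47,0.12,0.06,0,0,0.36]])

```text
time_s: 7.25
tool_pos: [0.5531, -0.2532, 0.0358]
orientation: [3.086, -0.587, 0.003]
wrist_force: [2.5, -1.9, -1.2]
opening: -0.001
grasp_force: 1.4
```

```bash
python3 arc.py 0.85 0.45
python3 - <<'E'
from h import *
d=grab('wrist','w2')
b=load('w1')
# predicted coin pixel positions in side for check
d=grab('side','d2')
hsv=cv2.cvtColor(d['color'],cv2.COLOR_BGR2HSV)
m=((hsv[...,0]<14)&(hsv[...,1]>130)&(hsv[...,2]>100)).astype('uint8');m[:150]=0;m[260:]=0;m[:,:190]=0;m[:,330:]=0
n,l,st,ce=cv2.connectedComponentsWithStats(m);print(st[1:],ce[1:])
p=np.load('p0.npy')
i=1+st[1:,4].argmax();X=atz(d,*ce[i],.0505);q=X[:2]-p[:2];print(X,np.hypot(*q),'c=',np.arctan2(q[1],q[0])-np.pi/2-p[2])
E
```

```text
[0.0, -0.03, 0.01, -0.0, 0.0, -0.0, 0.06]
[0.0, -0.06, 0.01, -0.0, 0.0, -0.0, 0.12]
[0.0, -0.09, 0.02, -0.0, 0.0, -0.0, 0.19]
[0.0, -0.12, 0.02, -0.0, 0.0, -0.0, 0.25]
[0.0, -0.15, 0.02, -0.0, 0.0, -0.0, 0.31]
[0.0, -0.18, 0.02, -0.0, 0.0, -0.0, 0.38]
[0.0, -0.2, 0.02, -0.0, 0.0, -0.0, 0.44]
[0.0, -0.23, 0.02, -0.0, -0.0, -0.0, 0.51]
[ 0.55313818 -0.25316926  0.03578288] (np.float64(0.5525976708708042), np.float64(-0.25288911717887064), 0.036, np.float64(-21.388112488221573))
[[279 190   9   7  47]] [[283.31914894 192.78723404]]
[ 0.47464913 -0.16074261  0.0505    ] 0.09021589967179941 c= 0.8236826877271903
```

Emit:
apply_moves(targets=[[0,-0.03,0.01,0,0,0,0.06],[0,-0.06,0.01,0,0,0,0.12],[0,-0.09,0.02,0,0,0,0.19],[0,-0.12,0.02,0,0,0,0.25],[0,-0.15,0.02,0,0,0,0.31],[0,-0.18,0.02,0,0,0,0.38],[0,-0.2,0.02,0,0,0,0.44],[0,-0.23,0.02,0,0,0,0.51]])

```text
time_s: 8.35
tool_pos: [0.531, -0.2465, 0.0356]
orientation: [2.909, -1.186, 0.002]
wrist_force: [3.1, -0.6, 0.6]
opening: 0.002
grasp_force: 1.2
```

```bash
python3 arc.py 0.45 0.08
```

```text
[0.0, -0.03, 0.01, -0.0, -0.0, -0.0, 0.06]
[0.0, -0.05, 0.01, -0.0, -0.0, -0.0, 0.12]
[0.0, -0.08, 0.02, -0.0, -0.0, -0.0, 0.18]
[0.0, -0.11, 0.02, -0.0, -0.0, -0.0, 0.23]
[0.0, -0.13, 0.02, -0.0, -0.0, -0.0, 0.29]
[0.0, -0.16, 0.02, -0.0, -0.0, -0.0, 0.35]
[0.0, -0.19, 0.02, -0.0, -0.0, -0.0, 0.41]
[0.0, -0.21, 0.02, -0.0, -0.0, -0.0, 0.47]
[ 0.5310381  -0.24645048  0.03560733] (np.float64(0.5307897417971801), np.float64(-0.24637666857079338), 0.036, np.float64(-44.30642429345448))
```

Emit:
apply_moves(targets=[[0,-0.03,0.01,0,0,0,0.06],[0,-0.05,0.01,0,0,0,0.12],[0,-0.08,0.02,0,0,0,0.18],[0,-0.11,0.02,0,0,0,0.23],[0,-0.13,0.02,0,0,0,0.29],[0,-0.16,0.02,0,0,0,0.35],[0,-0.19,0.02,0,0,0,0.41],[0,-0.21,0.02,0,0,0,0.47]])

```text
time_s: 9.35
tool_pos: [0.5144, -0.2332, 0.0356]
orientation: [2.642, -1.699, 0.002]
wrist_force: [1.4, -1.8, -0.2]
opening: -0.0
grasp_force: 1.2
```

```bash
cat >> h.py <<'E'
def coin(d):
    hsv=cv2.cvtColor(d['color'],cv2.COLOR_BGR2HSV)
    m=((hsv[...,0]<14)&(hsv[...,1]>130)&(hsv[...,2]>100)).astype('uint8')
    p=np.load('p0.npy');best=None
    n,l,st,ce=cv2.connectedComponentsWithStats(m)
    for i in range(1,n):
        X=atz(d,*ce[i],.0505);q=X[:2]-p[:2]
        if st[i,4]>10 and abs(np.hypot(*q)-.09)<.01: print(st[i],X.round(4),np.hypot(*q).round(4),'c=',np.arctan2(q[1],q[0])-np.pi/2-p[2])
E
python3 - <<'E'
from h import *
coin(grab('side','d3'));coin(grab('scene','s3'));coin(load('d0'));coin(load('s0'))
E
python3 arc.py 0.08 0.02
```

```text
[257 195   8   6  42] [ 0.5206 -0.1125  0.0505] 0.0913 c= 0.07130824574269906
[243 204   9   5  38] [ 0.5243 -0.1143  0.0505] 0.0882 c= 0.042136104662803986
[286 185   8   7  45] [ 0.4684 -0.1856  0.0505] 0.0899 c= 1.1096343096637111
[224 189   9   5  33] [ 0.4709 -0.1873  0.0505] 0.0873 c= 1.1257540175106018
[0.0, -0.0, 0.0, -0.0, -0.0, -0.0, 0.01]
[0.0, -0.01, 0.0, -0.0, -0.0, -0.0, 0.02]
[0.0, -0.01, 0.0, -0.0, -0.0, -0.0, 0.03]
[0.0, -0.01, 0.0, -0.0, -0.0, -0.0, 0.04]
[0.0, -0.02, 0.01, -0.0, -0.0, -0.0, 0.05]
[0.0, -0.02, 0.01, -0.0, -0.0, -0.0, 0.06]
[0.0, -0.03, 0.01, -0.0, -0.0, -0.0, 0.07]
[0.0, -0.03, 0.01, -0.0, -0.0, -0.0, 0.08]
[ 0.51424331 -0.23300132  0.0355288 ] (np.float64(0.5143405637671471), np.float64(-0.23320501338742786), 0.036, np.float64(-65.50586271329495))
```

Emit:
apply_moves(targets=[[0,-0.01,0,0,0,0,0.02],[0,-0.02,0.01,0,0,0,0.04],[0,-0.025,0.01,0,0,0,0.05],[0,-0.025,0.01,0,0,0,0.05],[0,0.1,0.01,0,0,0,0.05],[0,0.2,0.01,-0.1,0,0,0.05],[0,0.2,0.01,-0.5,0,0,0.05],[0,0.2,0.01,-1,0,0,0.05]])

```text
time_s: 10.45
tool_pos: [0.5209, -0.2519, 0.1363]
orientation: [2.609, -1.75, -0.003]
wrist_force: [1.5, 0.8, 0.9]
opening: -0.002
grasp_force: 0.0
```

Run:
```python
from h import *
coin(grab('side','d4'));coin(grab('scene','s4'))
s=r.sense();print(s['tool_pos'],s['time_s'],s['qpos'])
p=np.load('p0.npy')
for l in (1.27,.6,.1,0):
    q=p.copy();q[4]=l;print(l,model(q)['lens'])
def crop(n,x0,y0,w,h,s):
    im=cv2.imread(f'pics/{n}.png')[y0:y0+h,x0:x0+w];return cv2.resize(im,None,fx=s,fy=s,interpolation=cv2.INTER_CUBIC)
cv2.imwrite('pics/m4.png',np.hstack([crop('s4',180,140,135,150,2.96),crop('d4',190,130,135,150,2.96)]))
```

```text
[255 194   8   7  42] [ 0.5256 -0.1106  0.0505] 0.0911 c= 0.012948822735849463
[244 204   9   6  42] [ 0.5276 -0.1116  0.0505] 0.0895 c= -0.004281848782401176
[ 0.52371157 -0.25346708  0.14068539] 10.55 [-5.53363666e-01  5.32213492e-01  1.56428072e+00 -8.48558690e-06
  1.03737201e+00  2.19915688e+00]
1.27 [0.60611049 0.00720829 0.09      ]
0.6 [ 0.58367665 -0.06843996  0.09      ]
0.1 [ 0.53816729 -0.10657814  0.09      ]
0 [ 0.52710753 -0.11122162  0.09      ]
```

View pics/m4.png

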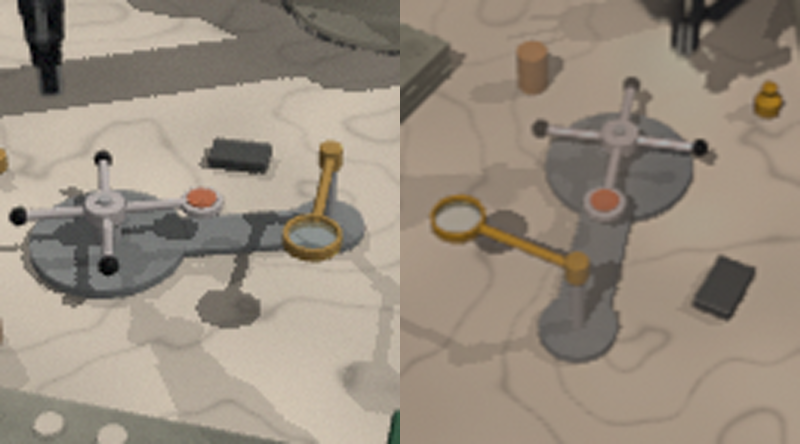

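Coin arm now points at the post: c ≈ 0.00, with the coin at side-view (605,201) in line with the post. The loupe is untouched. Next I go round to the loupe arm's far side.

Run:
```python
from h import *
rows([(.533,-.155,.15,-25),(.543,-.055,.15,20),(.552,.045,.15,65)])
```

```text
[0.0, -0.88, -0.46, -0.1, -0.0, -0.01, -0.95]
[0.0, -1.76, -0.93, -0.1, 0.0, -0.01, -1.95]
[0.0, -2.65, -1.39, -0.1, 0.01, -0.01, -2.95]
```

Emit:
apply_moves(targets=[[0,-0.1,-0.06,-0.1,0,0,-0.12],[0,-0.22,-0.12,-0.1,0,0,-0.24],[0,-0.34,-0.18,-0.1,0,0,-0.36],[0,-0.46,-0.24,-0.1,0,0,-0.48],[0,-0.58,-0.3,-0.1,0,0,-0.62],[0,-0.7,-0.36,-0.1,0,0,-0.75],[0,-0.82,-0.42,-0.1,0,0,-0.9],[0,-0.88,-0.46,-0.1,0,-0.01,-0.95]])

```text
time_s: 11.55
tool_pos: [0.5305, -0.1524, 0.1455]
orientation: [-3.064, 0.675, 0.011]
wrist_force: [-0.4, -0.2, -0.6]
opening: -0.0
grasp_force: 0.0
```

Run:
```python
from h import *
rows([(.543,-.055,.15,20)])
```

```text
[0.0, -0.3, -0.94, -0.04, -0.01, 0.01, -1.0]
```

Emit:
apply_moves(targets=[[0,-0.04,-0.12,0,0,0,-0.12],[0,-0.08,-0.24,0,0,0,-0.24],[0,-0.12,-0.36,0,0,0,-0.36],[0,-0.16,-0.48,0,0,0,-0.48],[0,-0.2,-0.6,0,0,0,-0.62],[0,-0.24,-0.72,0,0,0,-0.75],[0,-0.28,-0.86,0,0,0,-0.9],[0,-0.3,-0.94,0,0,0,-0.98]])

```text
time_s: 12.55
tool_pos: [0.5433, -0.0546, 0.1459]
orientation: [-3.091, -0.524, 0.007]
wrist_force: [-0.0, 0.2, -0.2]
opening: 0.004
grasp_force: 0.0
```

Run:
```python
from h import *
rows([(.552,.045,.15,65)])
```

```text
[0.0, 0.41, -0.91, -0.04, -0.01, 0.0, -1.02]
```

Emit:
apply_moves(targets=[[0,0.05,-0.12,0,0,0,-0.12],[0,0.1,-0.24,0,0,0,-0.24],[0,0.16,-0.36,0,0,0,-0.36],[0,0.21,-0.48,0,0,0,-0.48],[0,0.27,-0.6,0,0,0,-0.62],[0,0.32,-0.72,0,0,0,-0.75],[0,0.38,-0.86,0,0,0,-0.9],[0,0.41,-0.91,0,0,0,-0.98]])

```text
time_s: 13.55
tool_pos: [0.5521, 0.045, 0.1464]
orientation: [-2.667, -1.646, 0.003]
wrist_force: [-1.0, 0.2, 0.2]
opening: 0.001
grasp_force: 0.0
```

```bash
cat > arc2.py <<'E'
from h import *
import sys
p=np.load('p0.npy'); r0=.070; off=float(sys.argv[3]) if len(sys.argv)>3 else .0165
def wp(l):
    a=p[2]-np.pi/2+l; e=np.array([np.cos(a),np.sin(a)]);n=np.array([-e[1],e[0]])
    q=model(p)['post'][:2]+r0*e+off*n
    return (*q,.077,np.degrees(a)+90)
l0,l1=map(float,sys.argv[1:3])
rows([wp(l) for l in np.linspace(l0,l1,9)[1:]])
s=r.sense();print(s['tool_pos'],wp(l0),s['qpos'][5])
E
python3 - <<'E'
from h import *
rows([(.553,.045,.077,88)])
E
python3 arc2.py 1.4 1.2
```

```text
[0.0, 0.0, 0.01, 0.69, -0.01, -0.01, -0.55]
[0.0, -0.15, 0.09, 0.69, -0.01, -0.01, -0.79]
[0.0, -0.16, 0.1, 0.69, -0.01, -0.01, -0.75]
[0.0, -0.17, 0.11, 0.69, -0.01, -0.01, -0.72]
[0.0, -0.18, 0.13, 0.69, -0.01, -0.01, -0.69]
[0.0, -0.2, 0.14, 0.69, -0.01, -0.01, -0.66]
[0.0, -0.21, 0.15, 0.69, -0.01, -0.01, -0.63]
[0.0, -0.22, 0.16, 0.69, -0.01, -0.01, -0.59]
[0.0, -0.24, 0.17, 0.69, -0.01, -0.01, -0.56]
[0.55209932 0.04502926 0.14638045] (np.float64(0.5522507979454362), np.float64(0.03015376650411581), 0.077, np.float64(100.12456624397375)) 0.4319163566639766
```

Emit:
apply_moves(targets=[[0,0,0,0.1,0,0,-0.1],[0,0,0,0.2,0,0,-0.2],[0,0,0,0.3,0,0,-0.3],[0,0,0,0.4,0,0,-0.4],[0,0,0,0.5,0,0,-0.5],[0,0,0,0.6,0,0,-0.55],[0,0,0,0.69,0,0,-0.55],[0,0,0,0.69,0,0,-0.55]])

```text
time_s: 14.55
tool_pos: [0.5512, 0.0449, 0.0768]
orientation: [-2.256, -2.175, 0.001]
wrist_force: [0.1, 0.4, -0.6]
opening: 0.004
grasp_force: 0.0
```

```bash
python3 arc2.py 1.42 0.86
```

```text
[0.0, -0.18, 0.03, -0.0, -0.01, -0.01, -0.21]
[0.0, -0.23, 0.05, -0.0, -0.01, -0.01, -0.12]
[0.0, -0.27, 0.06, -0.0, -0.01, -0.01, -0.03]
[0.0, -0.32, 0.07, -0.0, -0.01, -0.01, 0.06]
[0.0, -0.37, 0.08, -0.01, -0.01, -0.01, 0.15]
[0.0, -0.42, 0.08, -0.01, -0.01, -0.01, 0.24]
[0.0, -0.47, 0.09, -0.01, -0.01, -0.01, 0.33]
[0.0, -0.52, 0.08, -0.01, -0.01, -0.01, 0.42]
[0.55123534 0.04486329 0.07675183] (np.float64(0.5516666689967046), np.float64(0.031468157773426375), 0.077, np.float64(101.27048183423538)) 0.0019373026586639614
```

Emit:
apply_moves(targets=[[0,-0.1,0.02,0,0,0,-0.05],[0,-0.2,0.04,0,0,0,-0.05],[0,-0.27,0.06,0,0,0,-0.03],[0,-0.32,0.07,0,0,0,0.06],[0,-0.37,0.08,0,0,0,0.15],[0,-0.42,0.08,0,0,0,0.24],[0,-0.47,0.09,0,0,0,0.33],[0,-0.52,0.08,0,0,0,0.42]])

```text
time_s: 15.55
tool_pos: [0.5581, -0.0075, 0.0772]
orientation: [-2.585, -1.772, 0.001]
wrist_force: [1.6, 1.4, -0.3]
opening: 0.001
grasp_force: 1.0
```

```bash
python3 arc2.py 0.86 0.42
```

```text
[0.0, -0.04, 0.0, 0.0, -0.01, -0.0, 0.06]
[0.0, -0.08, 0.01, 0.0, -0.01, -0.0, 0.13]
[0.0, -0.12, 0.01, 0.0, -0.01, -0.0, 0.2]
[0.0, -0.16, 0.02, 0.0, -0.01, -0.0, 0.27]
[0.0, -0.2, 0.02, 0.0, -0.01, -0.0, 0.34]
[0.0, -0.24, 0.01, 0.0, -0.01, -0.0, 0.41]
[0.0, -0.28, 0.01, 0.0, -0.01, -0.0, 0.48]
[0.0, -0.32, 0.0, 0.0, -0.01, -0.0, 0.55]
[ 0.5581207  -0.00749257  0.07716789] (np.float64(0.5575359254200114), np.float64(-0.007846233143376447), 0.077, np.float64(69.1848453069093)) 0.24125228204393387
```

Emit:
apply_moves(targets=[[0,-0.04,0,0,0,0,0.06],[0,-0.08,0.01,0,0,0,0.13],[0,-0.12,0.01,0,0,0,0.2],[0,-0.16,0.02,0,0,0,0.27],[0,-0.2,0.02,0,0,0,0.34],[0,-0.24,0.01,0,0,0,0.41],[0,-0.28,0.01,0,0,0,0.48],[0,-0.32,0,0,0,0,0.55]])

```text
time_s: 16.55
tool_pos: [0.5466, -0.0374, 0.0771]
orientation: [-2.905, -1.178, 0.003]
wrist_force: [0.7, 1.5, 0.4]
opening: 0.005
grasp_force: 1.0
```

```bash
python3 arc2.py 0.42 0.1
```

```text
[0.0, -0.03, 0.01, 0.0, -0.01, -0.0, 0.05]
[0.0, -0.06, 0.01, 0.0, -0.01, -0.0, 0.11]
[0.0, -0.08, 0.01, 0.0, -0.01, -0.0, 0.16]
[0.0, -0.11, 0.02, 0.0, -0.01, -0.0, 0.21]
[0.0, -0.14, 0.02, 0.0, -0.01, -0.0, 0.26]
[0.0, -0.17, 0.02, 0.0, -0.01, 0.0, 0.31]
[0.0, -0.2, 0.02, 0.0, -0.01, 0.0, 0.36]
[0.0, -0.23, 0.02, 0.0, -0.01, 0.0, 0.41]
[ 0.54659754 -0.03739702  0.07708649] (np.float64(0.5467193755491332), np.float64(-0.03731314117105886), 0.077, np.float64(43.97470232115307)) 0.6161450580739786
```

Emit:
apply_moves(targets=[[0,-0.03,0.01,0,0,0,0.05],[0,-0.06,0.01,0,0,0,0.11],[0,-0.08,0.01,0,0,0,0.16],[0,-0.11,0.02,0,0,0,0.21],[0,-0.14,0.02,0,0,0,0.26],[0,-0.17,0.02,0,0,0,0.31],[0,-0.2,0.02,0,0,0,0.36],[0,-0.23,0.02,0,0,0,0.41]])

```text
time_s: 17.55
tool_pos: [0.5309, -0.0547, 0.0768]
orientation: [-3.056, -0.699, 0.006]
wrist_force: [2.0, 1.3, 0.3]
opening: 0.004
grasp_force: 0.9
```

```bash
python3 arc2.py 0.1 0.0
python3 - <<'E'
from h import *
d=grab('side','d5');s=grab('scene','s5')
coin(d);coin(s)
def crop(n,x0,y0,w,h,s):
    im=cv2.imread(f'pics/{n}.png')[y0:y0+h,x0:x0+w];return cv2.resize(im,None,fx=s,fy=s,interpolation=cv2.INTER_CUBIC)
cv2.imwrite('pics/m5.png',np.hstack([crop('s5',220,160,80,90,5),crop('d5',220,155,80,90,5)]))
E
```

```text
[0.0, -0.0, 0.0, -0.0, -0.01, 0.0, 0.02]
[0.0, -0.01, 0.0, -0.0, -0.01, 0.0, 0.03]
[0.0, -0.02, 0.0, -0.0, -0.01, 0.0, 0.05]
[0.0, -0.03, 0.01, -0.0, -0.01, 0.0, 0.07]
[0.0, -0.04, 0.01, -0.0, -0.01, 0.0, 0.08]
[0.0, -0.05, 0.01, -0.0, -0.01, 0.0, 0.1]
[0.0, -0.06, 0.01, -0.0, -0.01, 0.0, 0.11]
[0.0, -0.06, 0.01, -0.0, -0.01, 0.0, 0.13]
[ 0.53089923 -0.05467616  0.07677309] (np.float64(0.5314067350056499), np.float64(-0.05436181435205051), 0.077, np.float64(25.640052876966735)) 0.9000887898072798
[244 205   9   5  33] [ 0.5268 -0.1124  0.0505] 0.089 c= 0.00761786917477375
```

View pics/m5.png

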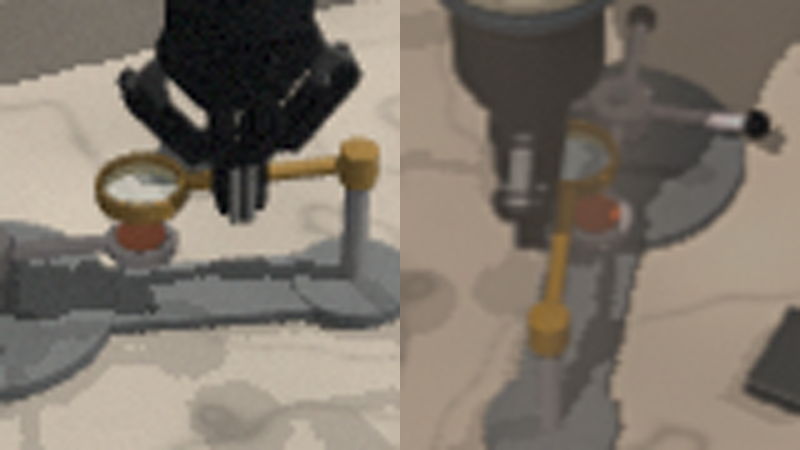

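The lens sits at (142,188) in the scene half and about (585,158) in the side half, where it is partly hidden. It is just short of the coin.

```bash
cat >> h.py <<'E'
def lens(d,u,v):
    p=np.load('p0.npy');X=atz(d,u,v,.09);q=X[:2]-model(p)['post'][:2]
    print('lens',X.round(4),np.hypot(*q).round(4),'l=',np.arctan2(q[1],q[0])+np.pi/2-p[2])
E
python3 - <<'E'
from h import *
d=load('d5');s=load('s5');lens(s,248,197.2);lens(d,256.8,186.3)
s=r.sense();rows([(.523,-.060,.077,22)])
E
```

```text
lens [ 0.536  -0.1075  0.09  ] 0.1199 l= 0.08045478846315751
lens [ 0.5318 -0.1108  0.09  ] 0.1213 l= 0.0374319443381686
[0.0, -0.09, 0.01, -0.0, -0.01, 0.0, 0.08]
```

Emit:
apply_moves(targets=[[0,-0.01,0,0,0,0,0.02],[0,-0.02,0,0,0,0,0.04],[0,-0.03,0,0,0,0,0.06],[0,-0.04,0.01,0,0,0,0.08],[0,-0.04,0.01,0,0,0,0.08],[0,0.1,0.01,0,0,0,0.08],[0,0.3,0.01,0,0,0,0.08],[0,0.3,0.01,0,0,0,0.08]])

```text
time_s: 18.65
tool_pos: [0.5601, -0.0418, 0.0767]
orientation: [-3.076, -0.608, 0.005]
wrist_force: [-0.3, 0.5, 0.6]
opening: 0.001
grasp_force: 0.0
```

Emit:
apply_moves(targets=[[0,0.1,0,0,0,0,0],[0,0.2,0,-0.1,0,0,0],[0,0.3,0,-0.25,0,0,0],[0,0.4,0,-0.4,0,0,0],[0,0.5,0,-0.6,0,0,0],[0,0.6,0,-0.7,0,0,0],[0,0.7,0,-0.8,0,0,0],[0,0.8,0,-0.9,0,0,0]])

```text
time_s: 19.65
tool_pos: [0.6335, -0.0123, 0.1668]
orientation: [-3.076, -0.606, 0.007]
wrist_force: [-0.8, -0.1, -0.8]
opening: 0.001
grasp_force: 0.0
```

Run:
```python
from h import *
d=grab('side','d6');s=grab('scene','s6')
coin(d);coin(s)
def crop(n,x0,y0,w,h,s):
    im=cv2.imread(f'pics/{n}.png')[y0:y0+h,x0:x0+w];return cv2.resize(im,None,fx=s,fy=s,interpolation=cv2.INTER_CUBIC)
cv2.imwrite('pics/m6.png',np.hstack([crop('s6',225,180,50,60,8),crop('d6',230,165,50,60,8)]))
print(r.sense()['tool_pos'])
```

```text
[244 203   9   7  44] [ 0.5264 -0.1117  0.0505] 0.0898 c= 0.00963782702561461
[ 0.63447387 -0.01219079  0.16737834]
```

View pics/m6.png

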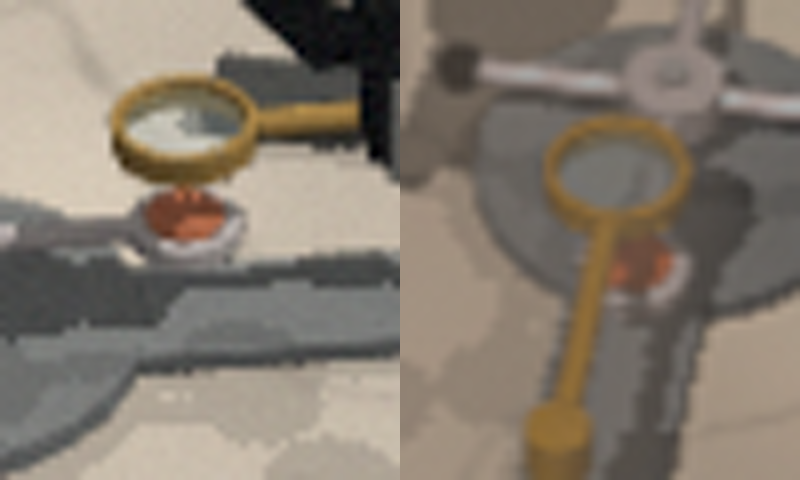

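Ring centre is at (185,128) in the scene half and (618,172) in the side half. The coin is at (186,215) in the scene half.

Run:
```python
from h import *
d=load('d6');s=load('s6')
S=(s,247.7,195.6);D=(d,256.8,186.1)
lens(*S);lens(*D);print(tri([S,D]))
p=np.load('p0.npy');p[3]=0
# colour mask check of ring: brass centroid of outer hull near predicted
for n,im in(('s',s),('d',d)):
    print(n,[ (l,proj(im,model([*p[:4],l])['lens']).round(1)) for l in(0,.03,.06)],proj(im,model(p)['coin']).round(1))
# seat/coin centre in scene: px
print(atz(s,225+186/8-.44,180+215/8-.44,.0505))
```

```text
lens [ 0.5292 -0.1102  0.09  ] 0.1198 l= 0.01921653139710472
lens [ 0.5322 -0.1114  0.09  ] 0.122 l= 0.0383884792237173
[ 0.53128    -0.10973568  0.0917253 ]
s [(0, array([247.5, 195.1])), (0.03, array([247.7, 195.9])), (0.06, array([247.8, 196.7]))] [247.9 206.6]
d [(0, array([258.4, 186.8])), (0.03, array([257.1, 186.7])), (0.06, array([255.7, 186.5]))] [258.3 196.8]
[ 0.5262637  -0.11167871  0.0505    ]
```

```bash
python3 - <<'E'
from h import *
rows([(.6,-.026,.12,22),(.56,-.042,.077,22)])
E
python3 arc2.py 0.05 0.01
```

```text
[0.0, -0.37, -0.0, 0.47, -0.01, 0.0, 0.01]
[0.0, -0.8, -0.0, 0.9, -0.01, 0.0, 0.01]
[0.0, -1.15, 0.01, 0.91, -0.01, 0.0, -0.0]
[0.0, -1.15, 0.02, 0.91, -0.01, 0.0, 0.0]
[0.0, -1.16, 0.02, 0.91, -0.01, 0.0, 0.01]
[0.0, -1.16, 0.02, 0.91, -0.01, 0.0, 0.02]
[0.0, -1.16, 0.02, 0.91, -0.01, 0.0, 0.02]
[0.0, -1.17, 0.02, 0.91, -0.01, 0.0, 0.03]
[0.0, -1.17, 0.02, 0.91, -0.01, 0.0, 0.03]
[0.0, -1.18, 0.02, 0.91, -0.01, 0.0, 0.04]
[ 0.63447387 -0.01219079  0.16737834] (np.float64(0.528553090757852), np.float64(-0.05654919768637511), 0.077, np.float64(22.775263901312613)) 1.0631386216226613
```

Emit:
apply_moves(targets=[[0,-0.1,0,0.2,0,0,0],[0,-0.2,0,0.35,0,0,0],[0,-0.3,0,0.5,0,0,0],[0,-0.4,0,0.65,0,0,0],[0,-0.5,0,0.8,0,0,0],[0,-0.6,0,0.9,0,0,0],[0,-0.7,0,0.9,0,0,0],[0,-0.8,0,0.9,0,0,0]])

```text
time_s: 20.75
tool_pos: [0.5582, -0.0427, 0.0771]
orientation: [-3.076, -0.607, 0.006]
wrist_force: [0.2, 0.1, 0.2]
opening: -0.002
grasp_force: 0.0
```

Run:
```python
from h import *
s=r.sense();print(s['tool_pos'],s['time_s'])
rows([(.5277,-.0573,.077,20.5),(.5277-.0022,-.0573-.0007,.077,20.5)])
```

```text
[ 0.55819879 -0.04266545  0.07708568] 20.75
[0.0, -0.34, 0.02, 0.0, -0.01, 0.0, 0.04]
[0.0, -0.36, 0.02, 0.0, -0.01, 0.0, 0.04]
```

Emit:
apply_moves(targets=[[0,-0.1,0,0,0,0,0],[0,-0.2,0,0,0,0,0],[0,-0.28,0,0,0,0,0],[0,-0.33,0,0,0,0,0],[0,-0.345,0,0,0,0,0],[0,-0.36,0,0,0,0,0],[0,-0.36,0,0,0,0,0],[0,-0.36,0,0,0,0,0]])

```text
time_s: 21.75
tool_pos: [0.5255, -0.056, 0.0769]
orientation: [-3.076, -0.607, 0.006]
wrist_force: [1.1, 0.6, 0.7]
opening: 0.0
grasp_force: 0.7
```

Emit:
apply_moves(targets=[[0,0.1,0,0,0,0,0],[0,0.25,0,0,0,0,0],[0,0.4,0,-0.1,0,0,0],[0,0.5,0,-0.3,0,0,0],[0,0.6,0,-0.5,0,0,0],[0,0.7,0,-0.7,0,0,0],[0,0.85,0,-0.9,0,0,0],[0,1,0,-1,0,0,0]])

```text
time_s: 22.75
tool_pos: [0.6199, -0.018, 0.1778]
orientation: [-3.076, -0.607, 0.004]
wrist_force: [-0.4, -0.5, -0.3]
opening: -0.004
grasp_force: 0.0
```

Run:
```python
from h import *
d=grab('side','d7');s=grab('scene','s7');w=grab('wrist','w7')
coin(d);coin(s)
def crop(n,x0,y0,w,h,s):
    im=cv2.imread(f'pics/{n}.png')[y0:y0+h,x0:x0+w];return cv2.resize(im,None,fx=s,fy=s,interpolation=cv2.INTER_CUBIC)
wr=cv2.resize(crop('w7',0,0,512,384,1),(272,204))
wr=np.vstack([wr,np.zeros((276,272,3),'uint8')])
cv2.imwrite('pics/m7.png',np.hstack([crop('s7',230,180,33,60,8),crop('d7',240,165,33,60,8),wr]))
print(r.sense()['tool_pos'])
p=np.load('p0.npy');p[3]=0
print([(l,proj(w,model([*p[:4],l])['lens']).round(1)) for l in(0,.03)],proj(w,model(p)['coin']).round(1))
```

```text
[244 205   9   5  38] [ 0.5277 -0.111   0.0505] 0.09 c= -0.007427655155273383
[ 0.61924582 -0.01814095  0.17667008]
[(0, array([319.3, 329.6])), (0.03, array([319.7, 326.1]))] [312.4 299.8]
```

View pics/m7.png

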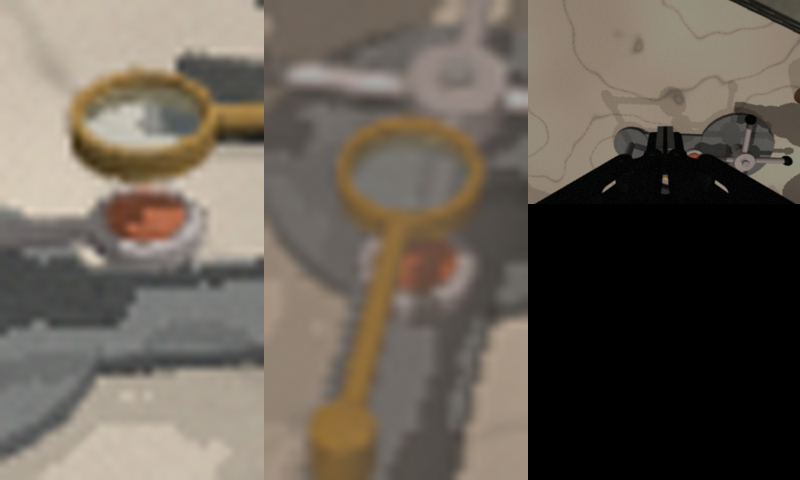

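The ring centre is at (143,125) in the scene third and (411,174) in the side third. That gives l ≈ 0.005 with c ≈ 0, so the lens is about 1 mm off the coin's centre. The hand is clear.

Run:
```python
from h import *
print(r.job_done())
```

```text
the job is handed in; nothing more can be done
None
```

I handed the job in at about 23 s of the 67 s allowed: the coin arm points at the post (within about 0.01 rad) and the lens is about 1 mm off the half-penny's centre by my camera measurements, with the hand clear; the judge's verdict was not reported back.

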